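Zero the shop's dial scale

ROBOT

A 7-joint arm with a two-finger parallel gripper is mounted at the origin on a cart in front of the work surface, level with it; the furniture and walls round the work are solid. World frame = base frame: x ahead of the robot, y to its left, z up, the work surface at z = 0. Lengths are in m, angles in rad, forces in N, time in s.
With the tool pointing down it reaches from about 0.4 to 0.875 m from the base axis. Payload 4.4 kg.
Tool frame: the origin (TCP) lies between the finger pads; the fingertips stand 11 mm ahead of it and the grasp point (between the pads) lies 8 mm behind it (r.finger_overhang is the z of the fingertips in the tool frame, in m); z points along the fingers, y is the line along which they close (so a half turn about z gives the same grasp; the last joint's range is limited). The gripper opens to 85 mm and grips with 20 to 120 N. Pads are 22 mm wide; open, the fingers measure 114 mm over their backs; the gripper's body (76 mm by 85 mm) begins 54 mm behind the grasp point. The pads swing forward as they close: fully open they stand 13 mm farther back than shut.
Start: joints at [-1.38, 0.628, 0.038, 1.517, -0.027, 0.996, -0.02], TCP at [0.165, 0.629, 0.242] pointing down, gripper open.
Joint ranges: [-3.06, 3.06], [-0.37, 2.12], [-1.25, 1.32], [0.18, 2.47], [-1.1, 4.24], [0.23, 1.98], [-2.94, 2.94]. Speed limits (rad/s): [2.57, 2.57, 3.14, 3.14, 3.14, 3.14, 3.14].

INTERFACE

Orientations are given as [roll, pitch, yaw] about the fixed x, y, z axes, in that order (R = Rz(yaw) Ry(pitch) Rx(roll)).
In Python, from workcell import r gives the robot as it stands.
- The arm moves only by the tool play_rows, never from a script. Its argument "plan" is a list of rows, each a list of 5 numbers: the shift along the tool's x, y, z in units of 30 mm (1.0 is 30 mm), then the turn about the tool's z in degrees, then the closure, from 0 (fully open) to 1 (shut). In form: [[x, y, z, twist, hand], ...]. A call has 1 to 8 rows; each row is the pose to reach, as a shift and turn from the pose commanded when the call began, along the tool's axes at that moment; what a row does not reach only later rows make up. A row lasts 1/12 s, in which the tool goes at most 41.7 mm and 7.16 degrees, less where a joint would pass 70% of its speed; a pose out of reach is approached as far as the arm can. A call with a gripper value outside its range is refused whole. The fingers move at their own pace and stop on an object; "squeeze" is the grip in N (left out, the last holds). Time passes only in rows, so rows that repeat a pose let the fingers close. It gives the time, the measured TCP pose, the force, the opening and the grip force at its end, in the units of the state.
- r.get_state(): the state, without advancing time (a new reading comes with each control period).
- r.read_camera(name): name is "scene" or "top" or "wrist"; returns a dict with "color" (480x640x3 uint8, blue, green, red), "mtx" (3x3 intrinsics, pixels), "rvec" (rotation vector, rad) and "tvec" (3), from world to camera coordinates, as OpenCV has them. Camera axes: x right, y down, z forward; pixel columns grow to the right and rows downward; lengths in m; the calibration is good to about 2 mm. A picture is of the moment at which its call begins. There is no depth.
- r.close_job(): hands the job in; it is judged then, once.
The state is a dict: "time": time; "joints": joint angles; "dq": joint speeds; "joint_torque": joint torques, N m; "tool_pos": TCP position; "orientation": TCP orientation; "force": force on the tool from outside, world axes, zero at the start; "ft_torque": the same for the moment, N m; "width": finger opening in m; "gripper_force": force on a finger pad.
Only numpy, scipy, OpenCV 4.12 (cv2) and the standard library are available. Lean on these libraries where they do the work, as an engineer would, in place of code of your own. Each camera call takes 0.05 s, during which the arm holds its last target. There are 200 camera calls.

TASK

The dial scale is out of zero. Put the chocolate that was left on its pan back on the marble board, then fit the stubby flat driver into the zero screw, without leaning hard on it, and turn the screw until the dial's zero mark stands at the pointer of the empty scale. Stand the driver back in its block and leave the other chocolates, the bell and the pen alone.

Things in the scene. Friction and masses are not known exactly. Their poses are not given: they have to be found in the camera images.
- scale: Fixed white dial scale, 186 x 160 mm, 193 mm tall; origin: centre of its underside; x from its front (-x, toward the robot) to its back, y to its left. Base 42 mm high. The pan is at the front left, the zero adjuster at the front right; the upright round dial (radius 58 mm, centre 136 mm up, its glass 48 mm behind the origin) stands at the back and faces -x.
- pan_centre (a point): Centre of the upper face of the scale's sprung steel pan, 108 x 92 mm with a rim 4 mm high; 60 mm above the counter when empty. It sinks about 1 mm under 10 g, 9 mm at most.
- adjuster_rim (a point): Centre of the upper rim of the zero adjuster, a dark steel guide bushing 24 mm tall on the scale's base (rim 66 mm above the counter), fixed. Its mouth, 23 mm wide, narrows as a funnel over 8 mm to a straight upright bore 13 mm wide. The brass zero screw stands centred in the bore, its round head 15 to 17.5 mm below this rim (differs from start to start, not measured).
- adjuster_foot (a point): Foot of the bushing, on the screw's axis, 24 mm under the rim, fixed. The screw head has one slot right across it, 4 mm wide and deep. At the start the slot lies within 0.7 rad of the scale's x axis, either way, unmeasured: look down the bore, or feel: a blade lightly pressed and turned drops 4 mm into it. The screw turns against about 0.06 N m, keeps its height and stays where left.
- pointer_tip (a point): Tip of the dial's black pointer, 40 mm from the dial's centre. The pan drives it: straight up when the pan is empty, turned clockwise (seen from the front) by a load; the chocolate turns it by 0.3 to 0.45 rad.
- zero_mark (a point): Point under the zero wedge on the dial's disc, 40 mm from the dial's centre, where the pointer tip belongs when the empty scale reads zero. The zero screw turns this disc: at the start the mark stands 0.4 to 0.75 rad anticlockwise (seen from the front) of straight up, so the scale reads too high. 1 rad of screw, clockwise from above, turns the disc 0.5 rad clockwise seen from the front.
- driver: Loose stubby flat driver, 99 mm long, 110 g, upright in the block. Origin: middle of the blade's end; z up the shaft, x along the blade's width. Blade 11 mm wide, 2.2 mm thick, 5 mm long; round shank 10.6 mm across to z = 44 mm; collar 26 mm across to 50 mm; six-sided grey handle, 26 mm across flats, to 94 mm, flats facing along x and 60 degrees either way from x; cap to 99 mm.
- tool_block: Fixed dark wooden tool block, 50 x 70 x 48 mm (x, y, z); origin: centre of its underside. An upright through hole 18 mm wide in its middle takes the driver's shank, the collar resting on the block's top, so that the driver's origin is then 4 mm above the counter. Two short bits stick up 4 mm from small holes beside it.
- block_hole (a point): Centre of the mouth of the block's middle hole, on its top face, 48 mm above the counter.
- chocolate: Loose square dark chocolate, 29 x 38 x 25 mm (x, y, z), about 25 g, lying on the scale's pan at the start; origin: centre of its underside.
- tasting_board: Fixed white marble tasting board, 130 x 200 x 10 mm (x, y, z), on the counter on the right; origin: centre of its underside. Its half toward +y (from y = +10 mm on) is free; four other chocolates lie on the other half. A closed tin 58 mm high stands on the counter between the board and the tool block.
- choc_log: Loose white striped log chocolate 44 x 22 x 19 mm on the board; origin: centre of its underside.
- choc_swirl: Loose chocolate 28 x 36 x 24 mm with a white swirl, on the board; origin: centre of its underside.
- choc_nib: Loose milk chocolate 36 x 31 x 20 mm with nibs on top, on the board; origin: centre of its underside.
- choc_dome: Loose dome-shaped chocolate, 32 mm across, 20 mm high, on the board; origin: centre of its underside.
- bell: Loose desk bell, 70 mm across, 44 mm high, behind the tool block; origin: centre of its underside.
- pen: Loose ball pen, 137 mm long, lying at the counter's front edge; origin: centre of its underside.
Things that resemble listed ones, but are neither listed nor needed, are in the scene too. Of the things like the tool_block, leave any that is turquoise; of the rest the larger one is meant.

How it is judged:
By the outcome, as a careful person would: the job done as asked, in the order asked, and still so for the second after the job is handed in, with the robot touching nothing.
It also fails if it takes over 72 s, if anything falls off the work surface, if the arm or the gripper's body presses on something with over 40 N, if the wrist force passes 120 N, or if a joint passes its speed limit or range.

## Working session

There is one attempt and no reset: what is moved stays moved. The work goes in short steps, Python scripts to look and compute and a tool call to move; the robot and the scene stay as the last step left them, time stands still between calls to the robot, and variables do not carry over. Pictures are saved under pics/ and viewed, at most 10 in all, crops included, and the job is handed in when it is done.

Besides the shell and the picture viewer there is one more tool, called as name(argument=value, ...), one argument or row to a line, values as JSON. play_rows: Moves the arm, as the interface text tells. Its arguments: {"type":"object","properties":{"plan":{"type":"array"},"squeeze":{"type":"number"}},"required":["plan"]}

```bash
mkdir -p pics; ls; cat > h.py <<'E'
import numpy as np, cv2
from workcell import r
def cam(n):
    c=r.read_camera(n); c['R']=cv2.Rodrigues(np.array(c['rvec'],float))[0]; c['t']=np.array(c['tvec'],float).ravel(); c['K']=np.array(c['mtx'],float); return c
def ray(c,u,v):
    d=c['R'].T@np.linalg.inv(c['K'])@np.array([u,v,1.]); return -c['R'].T@c['t'], d/np.linalg.norm(d)
def onz(c,u,v,z):
    o,d=ray(c,u,v); return o+d*(z-o[2])/d[2]
def proj(c,p):
    q=c['K']@(c['R']@np.array(p,float)+c['t']); return q[:2]/q[2]
def two(c1,p1,c2,p2):
    o1,d1=ray(c1,*p1);o2,d2=ray(c2,*p2)
    s=np.linalg.lstsq(np.c_[d1,-d2],o2-o1,rcond=None)[0]
    a=o1+s[0]*d1;b=o2+s[1]*d2; return (a+b)/2,np.linalg.norm(a-b)
E
python3 - <<'E'
from h import *
s=r.get_state(); print({k:np.round(v,3).tolist() for k,v in s.items()})
for n in("scene","top"):
    c=cam(n); cv2.imwrite(f"pics/{n}0.png",c['color']); print(n,c['K'].round(1).tolist(),(-c['R'].T@c['t']).round(3),c['R'][2].round(2))
E
```

```text
pics
{'time': 0.0, 'joints': [-1.38, 0.629, 0.038, 1.518, -0.027, 0.996, -0.02], 'dq': [-0.001, -0.0, -0.0, 0.001, 0.001, 0.001, -0.0], 'joint_torque': [-0.001, -56.339, 1.226, -19.343, 0.011, 0.011, 0.0], 'tool_pos': [0.165, 0.628, 0.241], 'orientation': [-3.14, 0.0, 2.885], 'force': [-0.9, 0.085, 0.312], 'ft_torque': [0.008, -0.034, -0.015], 'gripper_force': 0.0, 'width': 0.085}
scene [[598.6, 0.0, 317.4], [0.0, 598.6, 233.6], [0.0, 0.0, 1.0]] [ 0.063 -0.868  1.22 ] [ 0.38  0.55 -0.74]
top [[574.1, 0.0, 321.5], [0.0, 574.1, 237.2], [0.0, 0.0, 1.0]] [ 0.499 -0.049  1.449] [ 0.09  0.   -1.  ]
```

View pics/scene0.png

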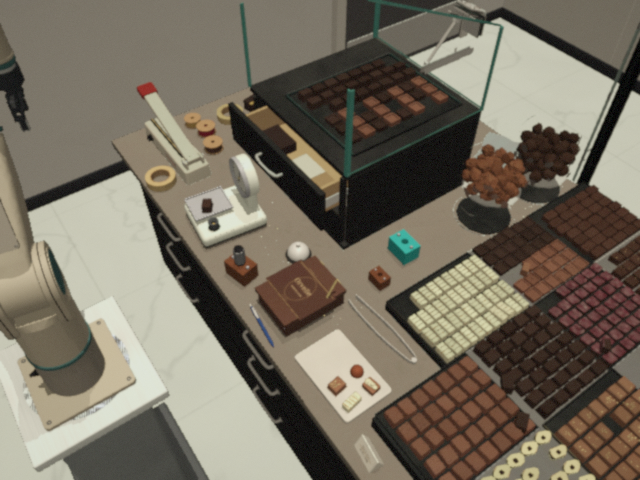

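View pics/top0.png

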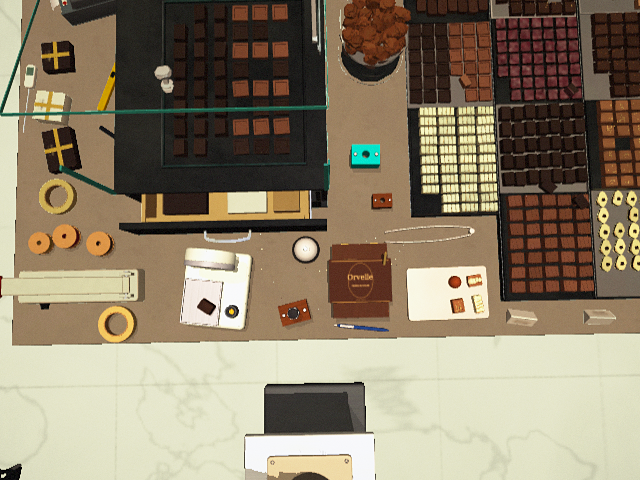

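The top view shows the scale at (215,290), with the chocolate on its pan at (206,306) and the adjuster at (232,311). There are three blocks: large wooden with the driver at (294,313), small brown at (382,201) and turquoise at (366,155). I choose the large wooden one. The board is at (448,293), with its free half on the left, and the closed tin (the brown box) is between board and block.

```bash
python3 - <<'E'
from h import *
c=cam("top");s=cam("scene")
im=c['color']
cv2.imwrite("pics/crop1.png",cv2.resize(im[235:345,170:330],None,fx=5,fy=5,interpolation=cv2.INTER_CUBIC)[:600,:800])
for n,p,z in[("choc",(206,306),.083),("pan",(202,304),.06),("adj",(232,311),.066),("driver",(293,313),.103),("board1",(408,268),.01),("board2",(488,319),.01),("b3",(408,320),.01),("b4",(486,267),.01),("bell",(306,249),.04)]:
    print(n,onz(c,*p,z).round(3))
def contours(mask,n):
    for k in sorted(cv2.findContours(mask,0,2)[0],key=cv2.contourArea)[::-1][:4]:
        print(n,cv2.contourArea(k),[np.round(x,1) for x in cv2.minAreaRect(k)])
b=cv2.inRange(im,(200,200,200),(255,255,255)); b[:, :400]=0;b[:255]=0;b[325:]=0
contours(b,"board")
w=cv2.inRange(im,(200,200,200),(255,255,255)); w[:,:170]=0;w[:,260:]=0;w[:240]=0;w[335:]=0
contours(w,"scale")
E
```

```text
choc [0.469 0.234 0.083]
pan [0.474 0.248 0.06 ]
adj [0.456 0.175 0.066]
driver [0.45  0.027 0.103]
board1 [ 0.552 -0.257  0.01 ]
board2 [ 0.422 -0.451  0.01 ]
b3 [ 0.423 -0.253  0.01 ]
b4 [ 0.551 -0.452  0.01 ]
bell [ 0.603 -0.004  0.04 ]
board 3904.0 [array([447.3, 293.1]), array([51.5, 80. ]), np.float64(88.0)]
board 0.0 [array([512., 316.]), array([0., 0.]), np.float64(0.0)]
board 0.0 [array([517.5, 317. ]), array([1., 0.]), np.float64(180.0)]
board 0.0 [array([524.5, 318. ]), array([1., 0.]), np.float64(180.0)]
scale 3340.5 [array([214.8, 288.6]), array([63.1, 74.3]), np.float64(6.0)]
scale 457.5 [array([207.5, 257.5]), array([17., 39.]), np.float64(90.0)]
scale 5.0 [array([229. , 240.5]), array([ 1., 22.]), np.float64(90.0)]
scale 0.0 [array([210.5, 240. ]), array([1., 0.]), np.float64(180.0)]
```

View pics/crop1.png

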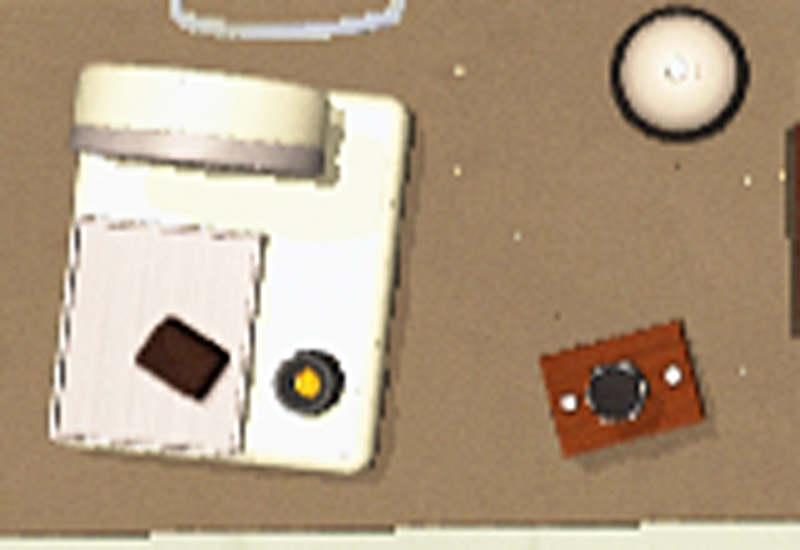

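The crop confirms the scale: chocolate at crop (182,357), adjuster with brass screw at (308,380), and driver upright in the wooden block at (615,390) with its two bits. Next I move above the chocolate.

```bash
cat >> h.py <<'E'
from scipy.spatial.transform import Rotation as Ro
def to(p,yaw=None):
    s=r.get_state(); e=s['orientation']; R=Ro.from_euler('xyz',e).as_matrix()
    d=R.T@(np.array(p)-s['tool_pos'])/.03
    tw=0 if yaw is None else (np.degrees(e[2])-yaw+180)%360-180
    print('rows',d.round(2),'twist',round(tw,1),'| at',np.round(s['tool_pos'],4),'yaw',round(np.degrees(e[2]),2),'rp',np.degrees(e[:2]).round(2),'t',round(s['time'],2))
E
python3 -c "
from h import *
to([.445,.24,.25],55)"
```

```text
rows [-12.32 -10.15  -0.26] twist 110.3 | at [0.165  0.6283 0.2418] yaw 165.29 rp [-179.93    0.  ] t 0.2
```

play_rows(
  plan=[
    [-12.3, -10.1, -0.3, 110, 0.3],
    [-12.3, -10.1, -0.3, 110, 0.3],
    [-12.3, -10.1, -0.3, 110, 0.3],
    [-12.3, -10.1, -0.3, 110, 0.3],
    [-12.3, -10.1, -0.3, 110, 0.3],
    [-12.3, -10.1, -0.3, 110, 0.3],
    [-12.3, -10.1, -0.3, 110, 0.3],
    [-12.3, -10.1, -0.3, 110, 0.3],
  ],
  squeeze=25,
)

```text
time: 0.87
tool_pos: [0.3612, 0.357, 0.2488]
orientation: [3.141, -0.0, 1.879]
force: [0.8, 0.1, -0.0]
width: 0.0594
gripper_force: 0.0
```

```bash
python3 -c "
from h import *
to([.445,.24,.25],55);print(r.get_state()['joints'],r.get_state()['width'])"
```

```text
rows [-4.56  1.48 -0.04] twist 52.7 | at [0.3612 0.357  0.2488] yaw 107.65 rp [ 1.7999e+02 -2.0000e-02] t 0.87
[-1.06860239  0.43445611  0.33228176  1.90711599 -0.18755762  0.82964316
 -0.32970985] 0.05937625321190825
```

play_rows(
  plan=[
    [-4.6, 1.5, 0, 53, 0.3],
    [-4.6, 1.5, 0, 53, 0.3],
    [-4.6, 1.5, 0, 53, 0.3],
    [-4.6, 1.5, 0, 53, 0.3],
    [-4.6, 1.5, 0, 53, 0.3],
    [-4.6, 1.5, 0, 53, 0.3],
    [-4.6, 1.5, 0, 53, 0.3],
    [-4.6, 1.5, 0, 53, 0.3],
  ],
)

```text
time: 1.53
tool_pos: [0.4459, 0.2412, 0.2485]
orientation: [-3.141, 0.0, 0.954]
force: [0.3, 0.6, -0.3]
width: 0.06
gripper_force: 0.0
```

```bash
python3 -c "
from h import *
to([.445,.24,.25],55);print(r.get_state()['joints'],r.get_state()['width'])
c=cam('wrist');cv2.imwrite('pics/w1.png',c['color']);print(c['K'],-c['R'].T@c['t'],c['R'])
for p in ([.469,.234,.083],[.456,.175,.066],[.45,.027,.103]): print(proj(c,p))"
```

```text
rows [-0.05 -0.   -0.05] twist -0.4 | at [0.4459 0.2412 0.2485] yaw 54.64 rp [-1.7999e+02  2.0000e-02] t 1.53
[-0.96431511  0.47565039  0.60210434  1.91389774 -0.34992897  0.85762172
 -0.79862836] 0.059973201543981114
[[351.10872097   0.         313.17875145]
 [  0.         351.10872097 240.48022972]
 [  0.           0.           1.        ]] [0.48607559 0.29807959 0.37995147] [[ 8.16040601e-01 -5.77994386e-01 -4.75747027e-04]
 [-5.55774502e-01 -7.84894985e-01  2.73960883e-01]
 [-1.58721264e-01 -2.23298796e-01 -9.61740718e-01]]
[340.14870202 215.4564979 ]
[362.29003994 269.17156444]
[447.63674925 406.15244874]
```

View pics/w1.png

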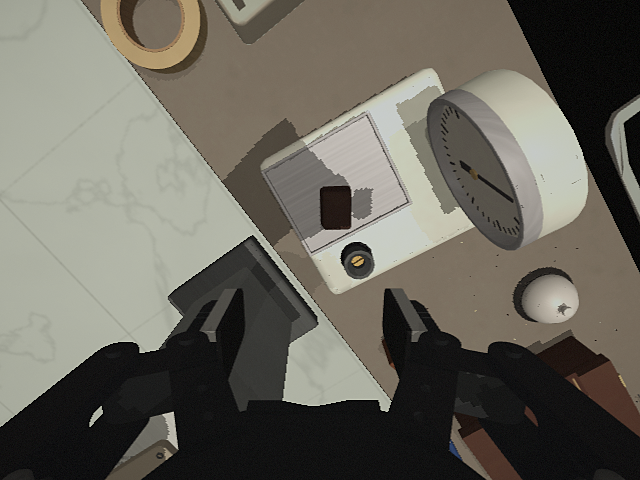

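Wrist view: the chocolate is at (336,207), lined up with the image axes. The adjuster is at (358,260) with its slot visible, and the dial is at (480,165). I'll measure the chocolate and adjuster from here.

```bash
python3 - <<'E'
from h import *
c=cam('wrist');im=c['color']
def big(m,roi):
    x0,y0,x1,y1=roi;k=np.zeros_like(m);k[y0:y1,x0:x1]=m[y0:y1,x0:x1]
    q=max(cv2.findContours(k,0,1)[0],key=cv2.contourArea);return q,cv2.minAreaRect(q)
g=cv2.cvtColor(im,cv2.COLOR_BGR2GRAY)
q,rc=big((g<60).astype(np.uint8),(300,170,350,238));print('choc',rc)
B=cv2.boxPoints(rc);P=np.array([onz(c,*p,.083)[:2] for p in B]);print(P.round(4).tolist(),P.mean(0),[np.linalg.norm(P[i]-P[i-1]).round(4) for i in range(4)],[np.degrees(np.arctan2(*(P[i]-P[i-1])[::-1])).round(1) for i in range(4)])
q,rc=big((g<90).astype(np.uint8),(335,238,385,290));e=cv2.fitEllipse(q);print('bush',rc,e,onz(c,*e[0],.066))
hsv=cv2.cvtColor(im,cv2.COLOR_BGR2HSV)
m=cv2.inRange(hsv,(10,90,90),(35,255,255));q,rc=big(m,(335,238,385,290));print('brass',rc,onz(c,*rc[0],.05))
cv2.imwrite('pics/w1c.png',np.hstack([cv2.resize(im[240:280,338:378],(400,400),interpolation=2),cv2.resize(im[90:260,420:560],(400,486),interpolation=2)[:400]]))
E
```

```text
choc ((334.5, 207.5), (43.0, 29.0), 90.0)
[[0.4692, 0.2649], [0.4892, 0.2508], [0.4685, 0.2197], [0.4478, 0.2343]] [0.46866902 0.24243258] [np.float64(0.0373), np.float64(0.0244), np.float64(0.0373), np.float64(0.0253)] [np.float64(55.0), np.float64(-35.3), np.float64(-123.7), np.float64(144.7)]
bush ((356.8396301269531, 260.1886901855469), (37.08734893798828, 31.45556640625), 74.05460357666016) ((357.1570129394531, 259.95977783203125), (31.116466522216797, 37.38927459716797), 160.1062469482422) [0.4570602 0.185706  0.066    ]
brass ((357.3599853515625, 260.47998046875), (9.600000381469727, 10.800000190734863), 53.13010025024414) [0.45545306 0.17939454 0.05      ]
```

View pics/w1c.png

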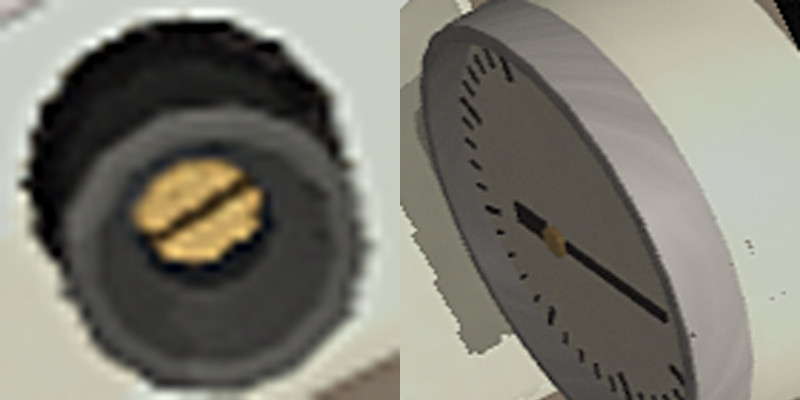

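```bash
python3 - <<'E'
from h import *
c=cam('wrist');t=cam('top');s=cam('scene')
for n,pw,pt,z in [('choc',(336,207.5),(206.4,306.4),.083),('rim',(358.8,265),(231.8,311.2),.066)]:
    print(n,onz(c,*pw,z).round(4),onz(t,*pt,z).round(4),two(c,pw,t,pt))
a=onz(c,338+15.5,240+23.8,.05);b=onz(c,338+25,240+18,.05);m=onz(c,358,261.3,.05)
print('slot',np.degrees(np.arctan2(b[1]-a[1],b[0]-a[0])),'brass',m)
cv2.imwrite('pics/s1.png',np.hstack([cv2.resize(s['color'][145:255,175:275],(400,440),interpolation=2),cv2.resize(t['color'][235:345,170:270],(400,440),interpolation=2)]))
E
```

```text
choc [0.4699 0.2421 0.083 ] [0.4685 0.2327 0.083 ] (array([0.46829458, 0.23762485, 0.05909744]), np.float64(0.0006036279942550815))
rim [0.4559 0.1807 0.066 ] [0.4555 0.1754 0.066 ] (array([0.45506509, 0.17701347, 0.05623166]), np.float64(0.00027513120577381825))
slot -1.4980123466946977 brass [0.45580704 0.178419   0.05      ]
```

View pics/s1.png

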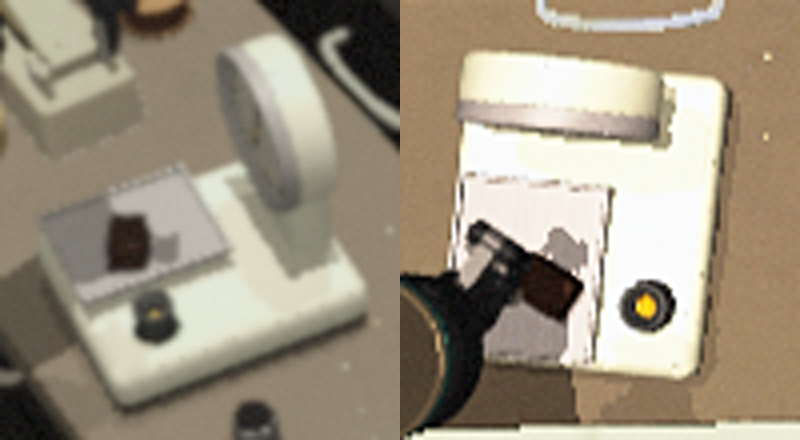

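```bash
python3 -c "
from h import *
to([.4687,.2375,.077],55)"
```

```text
rows [0.33 0.7  5.72] twist 0.1 | at [0.4458 0.2415 0.2485] yaw 55.09 rp [-179.99    0.  ] t 1.78
```

play_rows(
  plan=[
    [0.33, 0.7, 1.0, 0, 0.3],
    [0.33, 0.7, 2.2, 0, 0.3],
    [0.33, 0.7, 3.4, 0, 0.3],
    [0.33, 0.7, 4.4, 0, 0.3],
    [0.33, 0.7, 5.2, 0, 0.3],
    [0.33, 0.7, 5.6, 0, 0.3],
    [0.33, 0.7, 5.7, 0, 0.3],
    [0.33, 0.7, 5.7, 0, 0.45],
  ],
)

```text
time: 2.45
tool_pos: [0.4685, 0.2372, 0.0769]
orientation: [-3.141, 0.001, 0.96]
force: [0.2, 0.5, -0.5]
width: 0.0493
gripper_force: 0.0
```

play_rows(
  plan=[
    [0, 0, 0, 0, 0.8],
    [0, 0, 0, 0, 0.8],
    [0, 0, 0, 0, 0.8],
    [0, 0, 0, 0, 0.8],
    [0, 0, -0.3, 0, 0.8],
    [0, 0, -0.8, 0, 0.8],
  ],
)

```text
time: 2.95
tool_pos: [0.4679, 0.2371, 0.1016]
orientation: [-3.14, 0.002, 0.96]
force: [0.7, -0.6, 0.1]
width: 0.0256
gripper_force: 26.2
```

```bash
python3 -c "
from h import *
to([.45,-.29,.19],0)
t=cam('top');print(onz(t,447.3,293.1,.01),r.get_state()['joints'])
im=t['color'][262:326,400:495];cv2.imwrite('pics/b.png',im)
m=(im.min(2)<170).astype(np.uint8)
for k in cv2.findContours(m,0,2)[0]:
    if 15<cv2.contourArea(k)<2000: x=cv2.boundingRect(k);print(x,onz(t,400+x[0],262+x[1]+x[3]/2,.03),onz(t,400+x[0]+x[2],262+x[1]+x[3]/2,.03))"
```

```text
rows [-14.74   9.59  -2.93] twist 55.0 | at [0.4679 0.2371 0.1016] yaw 54.99 rp [-1.7993e+02  1.1000e-01] t 2.95
[ 0.48764074 -0.35292058  0.01      ] [-0.80045013  0.70154034  0.42838434  1.99222817 -0.53360264  0.55579373
 -0.61176813]
```

play_rows(
  plan=[
    [0, 0, -1.4, 0, 0.8],
    [-1, 0.6, -2.7, 5, 0.8],
    [-14.7, 9.6, -2.9, 55, 0.8],
    [-14.7, 9.6, -2.9, 55, 0.8],
    [-14.7, 9.6, -2.9, 55, 0.8],
    [-14.7, 9.6, -2.9, 55, 0.8],
    [-14.7, 9.6, -2.9, 55, 0.8],
    [-14.7, 9.6, -2.9, 55, 0.8],
  ],
)

```text
time: 3.67
tool_pos: [0.459, -0.0415, 0.1823]
orientation: [-3.141, -0.001, 0.117]
force: [0.1, -0.2, -1.0]
width: 0.0255
gripper_force: 26.2
```

```bash
python3 -c "
from h import *
to([.485,-.292,.19],0);print(r.get_state()['gripper_force'],r.get_state()['width'])
c=cam('wrist');cv2.imwrite('pics/w2.png',c['color'])
for p in ([.487,-.353,.01],[.45,.027,.103],[.45,.027,.048]): print(proj(c,p))
"
```

```text
rows [-0.11  8.39 -0.26] twist 6.7 | at [ 0.459  -0.0415  0.1823] yaw 6.7 rp [-1.7996e+02 -8.0000e-02] t 3.67
26.173428817419335 0.02549642231459491
[663.71788514 231.8586742 ]
[204.43327545 256.20300302]
[225.40094793 234.04516334]
```

play_rows(
  plan=[
    [-0.1, 8.4, -0.3, 7, 0.8],
    [-0.1, 8.4, -0.3, 7, 0.8],
    [-0.1, 8.4, -0.3, 7, 0.8],
    [-0.1, 8.4, -0.3, 7, 0.8],
    [-0.1, 8.4, -0.3, 7, 0.8],
    [-0.1, 8.4, -0.3, 7, 0.8],
    [-0.1, 8.4, -0.3, 7, 0.8],
    [-0.1, 8.4, -0.3, 7, 0.8],
  ],
)

```text
time: 4.38
tool_pos: [0.4864, -0.2939, 0.1912]
orientation: [3.139, -0.001, -0.004]
force: [0.1, 1.5, -0.9]
width: 0.0255
gripper_force: 26.2
```

```bash
python3 -c "
from h import *
to([.485,-.292,.031],0)
c=cam('wrist');a=c['color'];cv2.imwrite('pics/w3.png',np.hstack([a,cv2.resize(cv2.imread('pics/w2.png')[150:350,100:300],(480,480))])[:, :800] if 0 else np.hstack([cv2.resize(a,(440,330)),cv2.resize(cv2.imread('pics/w2.png')[190:300,150:260],(330,330),interpolation=2)]))
"
```

```text
rows [-0.05 -0.08  5.34] twist -0.2 | at [ 0.4864 -0.2939  0.1912] yaw -0.24 rp [ 1.7986e+02 -5.0000e-02] t 4.38
```

View pics/w3.png

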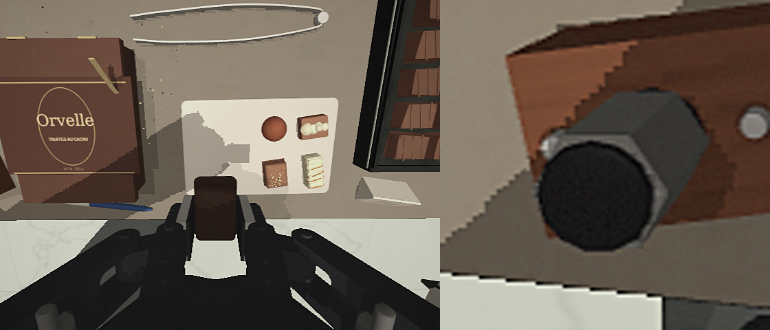

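The view shows the chocolate held above the board's free half, with the other four to the right. The right crop shows the driver cap at wrist px (203,255), which agrees with the projection. Lowering now.

play_rows(
  plan=[
    [0, 0, 1.3, 0, 0.8],
    [0, 0, 2.6, 0, 0.8],
    [0, 0, 3.8, 0, 0.8],
    [0, 0, 4.6, 0, 0.8],
    [0, 0, 5.1, 0, 0.8],
    [0, 0, 5.3, 0, 0.8],
    [0, 0, 5.35, 0, 0.8],
    [0, 0, 5.35, 0, 0.8],
  ],
)

```text
time: 5.1
tool_pos: [0.4867, -0.2868, 0.0307]
orientation: [-3.137, 0.001, 0.003]
force: [0.2, -0.1, 0.9]
width: 0.0258
gripper_force: 29.8
```

play_rows(
  plan=[
    [0, 0, 0, 0, 0.6],
    [0, 0, 0, 0, 0.5],
    [0, 0, 0, 0, 0.45],
    [0, 0, 0, 0, 0.4],
    [0, 0, -0.8, 0, 0.4],
    [0, 0, -2, 0, 0.4],
    [0, 0, -3.3, 0, 0.3],
    [0, 0, -4.6, 0, 0.3],
  ],
)

```text
time: 5.77
tool_pos: [0.4864, -0.2901, 0.1691]
orientation: [-3.141, 0.002, -0.0]
force: [0.6, 0.1, -0.1]
width: 0.0594
gripper_force: 0.0
```

```bash
python3 -c "
from h import *
to([.435,.03,.22],15)
c=cam('wrist');im=c['color'];cv2.imwrite('pics/w4.png',im);g=im.max(2)
print(proj(c,[.487,-.292,.035]), r.get_state()['joints'])
u,v=proj(c,[.487,-.292,.03]).astype(int);m=np.zeros_like(g);m[v-60:v+60,u-50:u+50]=(g<75)[v-60:v+60,u-50:u+50]
for k in cv2.findContours(m,0,2)[0]:
    if cv2.contourArea(k)>300: rc=cv2.minAreaRect(k);print(rc,onz(c,*rc[0],.03))
"
```

```text
rows [ -1.72 -10.67  -1.69] twist -15.0 | at [ 0.4864 -0.2901  0.1691] yaw -0.0 rp [-1.7998e+02  1.0000e-01] t 5.77
[315.99301115 231.78392788] [ 0.05215627  0.69973235  0.71443     1.8331209  -0.60986834  0.82958391
 -0.49763179]
((309.5, 227.0), (48.0, 33.0), 90.0) [ 0.48961362 -0.28688101  0.03      ]
```

play_rows(
  plan=[
    [-1.7, -10.7, -1.7, -15, 0],
    [-1.7, -10.7, -1.7, -15, 0],
    [-1.7, -10.7, -1.7, -15, 0],
    [-1.7, -10.7, -1.7, -15, 0],
    [-1.7, -10.7, -1.7, -15, 0],
    [-1.7, -10.7, -1.7, -15, 0],
    [-1.7, -10.7, -1.7, -15, 0],
    [-1.7, -10.7, -1.7, -15, 0],
  ],
)

```text
time: 6.48
tool_pos: [0.435, 0.0331, 0.2193]
orientation: [-3.141, -0.0, 0.263]
force: [0.1, 0.5, 0.6]
width: 0.0858
gripper_force: 0.0
```

```bash
python3 -c "
from h import *
to([.45,.027,.22],15)
c=cam('wrist');im=c['color'];u,v=proj(c,[.45,.027,.1]).astype(int);print(u,v,r.get_state()['joints'])
np.savez('w5.npz',im=im,K=c['K'],R=c['R'],t=c['t'])
a=im[v-75:v+75,u-100:u+100];cv2.imwrite('pics/w5.png',cv2.resize(np.clip(a.astype(float)*1.8,0,255).astype(np.uint8),None,fx=4,fy=4,interpolation=2))
"
```

```text
rows [ 0.43  0.33 -0.02] twist 0.1 | at [0.435  0.0331 0.2193] yaw 15.06 rp [-179.95   -0.  ] t 6.48
327 220 [-0.70782952  0.4659207   0.78312782  2.12411235 -0.49779138  0.74287266
 -0.8950444 ]
```

View pics/w5.png

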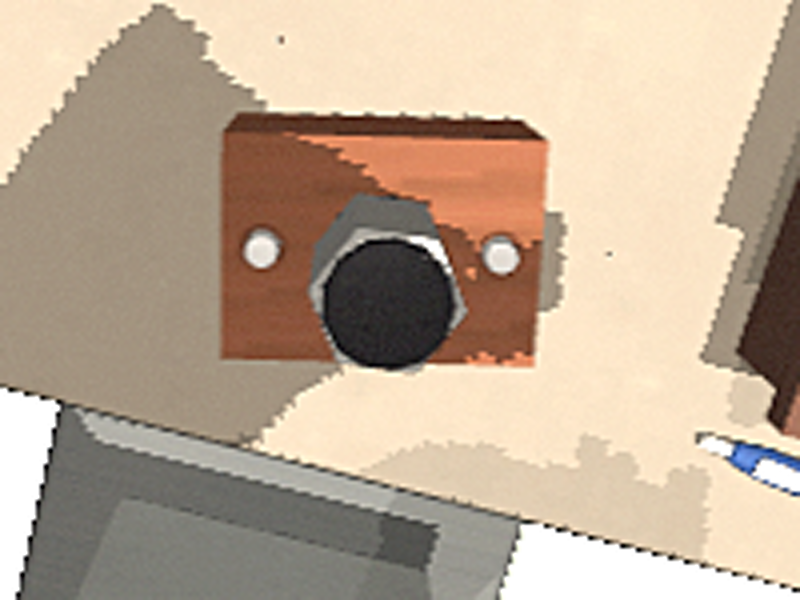

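The crop shows the driver's cap at crop (388,305). The six-sided handle has corners at (315,292), (465,310), (355,232) and (438,240), and the two bits are at (262,248) and (500,256).

```bash
python3 -c "
from h import *
z=np.load('w5.npz');c={k:z[k] for k in('K','R','t')}
f=lambda x,y,h:onz(c,227+x/4,145+y/4,h)
print('cap',f(388,305,.103))
L,Rr,A,B=[f(*p,.098) for p in((315,292),(465,310),(355,232),(438,240))]
an=lambda p,q:np.degrees(np.arctan2(q[1]-p[1],q[0]-p[0]))
print(an(L,Rr),np.linalg.norm(L-Rr),an(A,B),np.linalg.norm(A-B),(L+Rr)/2)
a,b=f(262,246,.052),f(500,256,.052);print('bits',an(a,b),(a+b)/2)
t=cam('top')
im=t['color'];print(onz(t,170+615/5,235+390/5,.103))
"
```

```text
cap [0.44985549 0.02939087 0.103     ]
-81.8632273581394 0.027857955170987735 -80.42907218089609 0.015174073079039377 [0.44962876 0.02877153 0.098     ]
bits -77.31037656895614 [0.45020559 0.02951372 0.052     ]
[0.44964324 0.02694638 0.103     ]
```

```bash
python3 -c "
from h import *
to([.4497,.028,.16],99)
"
```

```text
rows [0.39 0.47 1.96] twist -83.3 | at [0.4348 0.0381 0.2189] yaw 15.74 rp [-1.7977e+02  3.0000e-02] t 6.58
```

play_rows(
  plan=[
    [0.4, 0.3, 1, -84, 0.2],
    [0.4, 0.3, 1, -84, 0.2],
    [0.4, 0.3, 1, -84, 0.2],
    [0.4, 0.3, 1, -84, 0.2],
    [0.4, 0.3, 1, -84, 0.2],
    [0.4, 0.3, 1, -84, 0.2],
    [0.4, 0.3, 1, -84, 0.2],
    [0.4, 0.3, 1, -84, 0.2],
  ],
)

```text
time: 7.25
tool_pos: [0.45, 0.0241, 0.189]
orientation: [3.141, 0.0, 1.267]
force: [0.4, -0.5, 0.2]
width: 0.0684
gripper_force: 0.0
```

```bash
python3 -c "
from h import *
to([.4497,.028,.16],99);
"
```

```text
rows [ 0.12 -0.05  0.97] twist -26.4 | at [0.45   0.0241 0.189 ] yaw 72.61 rp [1.7998e+02 1.0000e-02] t 7.25
```

play_rows(
  plan=[
    [0.12, 0, 0.5, -27, 0.2],
    [0.12, 0, 0.9, -27, 0.2],
    [0.12, 0, 1.0, -27, 0.2],
    [0.12, 0, 1.0, -27, 0.2],
    [0.12, 0, 1.0, -27, 0.2],
    [0.12, 0, 1.0, -27, 0.2],
  ],
)

```text
time: 7.75
tool_pos: [0.4511, 0.0276, 0.159]
orientation: [3.141, -0.0, 1.729]
force: [0.6, -0.6, 0.3]
width: 0.0683
gripper_force: 0.0
```

```bash
python3 -c "
from h import *
to([.4497,.028,.07],99);
"
```

```text
rows [ 0.02 -0.04  2.97] twist 0.1 | at [0.4511 0.0276 0.159 ] yaw 99.08 rp [179.99  -0.  ] t 7.75
```

play_rows(
  plan=[
    [0, 0, 0.8, 0, 0.2],
    [0, 0, 1.7, 0, 0.2],
    [0, 0, 2.4, 0, 0.2],
    [0, 0, 2.8, 0, 0.2],
    [0, 0, 2.95, 0, 0.2],
    [0, 0, 2.95, 0, 0.6],
    [0, 0, 2.95, 0, 0.9],
    [0, 0, 2.95, 0, 0.9],
  ],
  squeeze=60,
)

```text
time: 8.42
tool_pos: [0.4516, 0.0283, 0.0713]
orientation: [3.14, 0.0, 1.733]
force: [0.4, -0.5, 0.5]
width: 0.0326
gripper_force: 0.0
```

play_rows(
  plan=[
    [0, 0, 0, 0, 0.9],
    [0, 0, 0, 0, 0.9],
    [0, 0, -0.3, 0, 0.9],
    [0, 0, -0.8, 0, 0.9],
    [0, 0, -1.5, 0, 0.9],
    [0, 0, -2.3, 0, 0.9],
    [0, 0, -3, 0, 0.9],
    [0, 0, -3.3, 0, 0.9],
  ],
)

```text
time: 9.08
tool_pos: [0.4521, 0.0284, 0.1724]
orientation: [3.137, 0.0, 1.733]
force: [-0.1, 0.3, -2.1]
width: 0.0253
gripper_force: 59.0
```

```bash
python3 -c "
from h import *
to([.456,.178,.175],99);
c=cam('wrist');s=cam('scene');t=np.array(r.get_state()['tool_pos'])
a=t-[0,0,.064]
u,v=proj(c,a).astype(int);p,q=proj(s,a).astype(int);print(u,v,p,q)
A=cv2.resize(c['color'][max(v-70,0):max(v-70,0)+140,u-70:u+70],(400,400),interpolation=2);B=cv2.resize(s['color'][q-25:q+25,p-25:p+25],(400,400),interpolation=2)
cv2.imwrite('pics/w6.png',np.clip(np.hstack([A,B]).astype(float)*1.5,0,255))
"
```

```text
rows [ 4.9   0.93 -0.08] twist 0.3 | at [0.4521 0.0284 0.1724] yaw 99.3 rp [179.75   0.  ] t 9.08
312 262 237 245[ WARN:0@2.973] global loadsave.cpp:1063 imwrite_ Unsupported depth image for selected encoder is fallbacked to CV_8U.
```

View pics/w6.png

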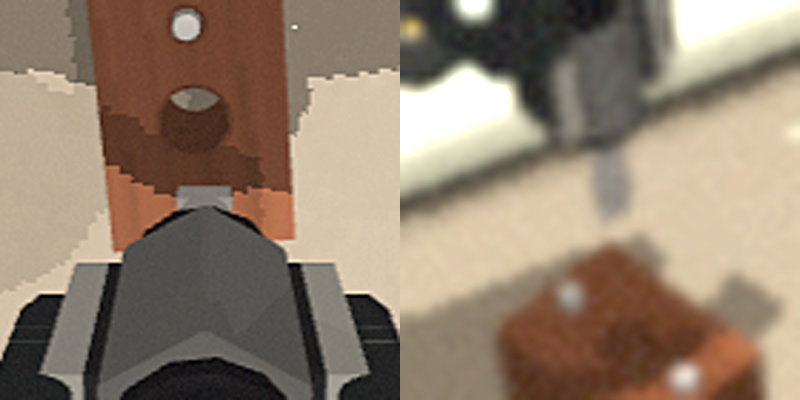

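The blade's wide edge lies along the closing line, so blade = tool y. I'll go past the adjuster and take an overhead picture of the slot, then take the dial from in front.

play_rows(
  plan=[
    [2.6, 0.5, -0.4, 0, 0.9],
    [2.6, 0.5, -0.4, 0, 0.9],
    [2.6, 0.5, -0.4, 0, 0.9],
    [2.6, 0.5, -0.4, 0, 0.9],
    [2.6, 0.5, -0.4, 0, 0.9],
  ],
)

```text
time: 9.6
tool_pos: [0.4522, 0.1076, 0.1805]
orientation: [-3.139, 0.001, 1.734]
force: [-0.3, -0.7, -0.7]
width: 0.0253
gripper_force: 59.0
```

```bash
python3 -c "
from h import *
to([.405,.22,.19],99)
c=cam('wrist');np.savez('A.npz',im=c['color'],K=c['K'],R=c['R'],t=c['t']);print(proj(c,[.456,.178,.066]),-c['R'].T@c['t'])
t=cam('top');print(onz(t,210,259,.19),onz(t,207.5,257.5,.193))
"
```

```text
rows [ 3.95 -0.94 -0.32] twist 0.4 | at [0.4522 0.1076 0.1805] yaw 99.37 rp [-1.7987e+02  4.0000e-02] t 9.6
[336.12935457 141.85222502] [0.44127769 0.17645548 0.31194351]
[0.57420036 0.2025383  0.19      ] [0.57742694 0.20741745 0.193     ]
```

play_rows(
  plan=[
    [4, -0.9, -0.3, 0, 0.9],
    [4, -0.9, -0.3, 0, 0.9],
    [4, -0.9, -0.3, 0, 0.9],
    [4, -0.9, -0.3, 0, 0.9],
    [4, -0.9, -0.3, 0, 0.9],
    [4, -0.9, -0.3, 0, 0.9],
  ],
)

```text
time: 10.2
tool_pos: [0.4072, 0.2204, 0.1902]
orientation: [-3.141, 0.001, 1.732]
force: [0.2, -0.8, -0.4]
width: 0.0253
gripper_force: 59.0
```

```bash
python3 -c "
from h import *
to([.405,.22,.19],99)
c=cam('wrist');np.savez('B.npz',im=c['color'],K=c['K'],R=c['R'],t=c['t'])
p=proj(c,[.561,.205,.136]);print(p)
u,v=np.clip(p.astype(int),0,[639,479])
A=np.load('A.npz')['im'][120:165,310:360]
u0=min(u-85,640-170);v0=max(v-105,0)
cv2.imwrite('pics/AB.png',np.hstack([cv2.resize(A,(400,360),interpolation=2)[:,:],np.zeros((360,4,3),np.uint8)]) if 0 else np.hstack([cv2.copyMakeBorder(cv2.resize(A,(360,324),interpolation=2),0,600-324,0,0,0),cv2.copyMakeBorder(cv2.resize(c['color'][v0:v0+230,u0:u0+170],(440,595),interpolation=2),0,5,0,0,0)]));print(u0,v0)
"
```

```text
rows [-0.   -0.08  0.01] twist 0.2 | at [0.4072 0.2204 0.1902] yaw 99.23 rp [-1.7997e+02  6.0000e-02] t 10.2
[564.40880163 332.49983679]
470 227
```

View pics/AB.png

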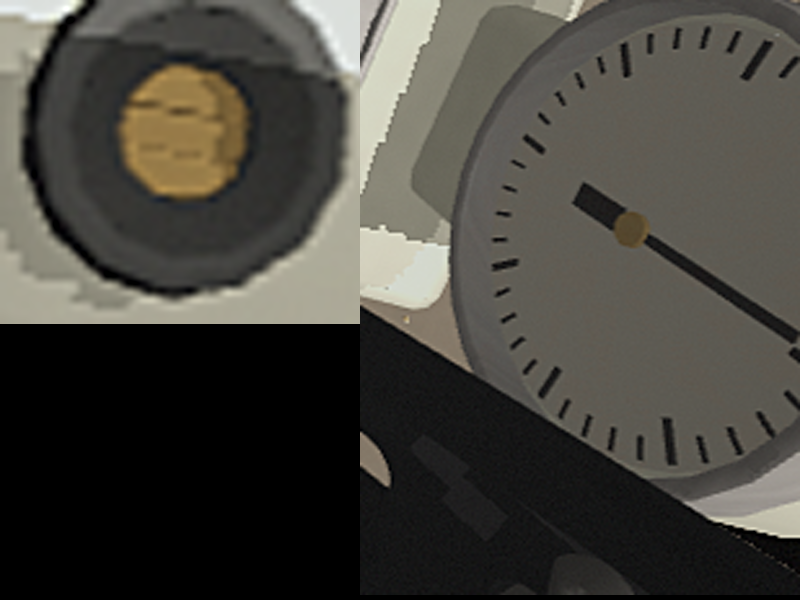

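The left crop (A) shows the brass head at crop (185,132), with the slot band nearly along image x, dipping about 6° to the right. The right crop (B) shows the dial with its pointer, but the zero mark lies beyond the right edge. I'll compute the screw and go higher.

```bash
python3 -c "
from h import *
z=np.load('A.npz');c={k:z[k] for k in('K','R','t')};im=z['im']
m=cv2.inRange(cv2.cvtColor(im,cv2.COLOR_BGR2HSV),(10,80,60),(35,255,255));m[:115]=0;m[160:]=0;m[:,:315]=0;m[:,356:]=0
k=max(cv2.findContours(m,0,1)[0],key=cv2.contourArea);e=cv2.minEnclosingCircle(k);print('head',e,onz(c,*e[0],.050))
f=lambda x,y:onz(c,310+x/7.2,120+y/7.2,.05)
for a,b in(((130,102),(205,110)),((140,148),(200,155))):
  p,q=f(*a),f(*b);print(np.degrees(np.arctan2(q[1]-p[1],q[0]-p[0])),p,q)
to([.400,.225,.235],99)
"
```

```text
head ((335.0, 138.0), 9.486932754516602) [0.45567845 0.18058014 0.05      ]
3.596499050234332 [0.45031316 0.18235337 0.05      ] [0.4577887  0.18282323 0.05      ]
3.0286973854626025 [0.45206467 0.17819628 0.05      ] [0.45808439 0.17851479 0.05      ]
rows [ 0.21 -0.22 -1.49] twist 0.1 | at [0.4076 0.2198 0.1903] yaw 99.14 rp [-1.7998e+02  7.0000e-02] t 10.25
```

play_rows(
  plan=[
    [0.2, -0.2, -0.7, 0, 0.9],
    [0.2, -0.2, -1.5, 0, 0.9],
    [0.2, -0.2, -1.5, 0, 0.9],
    [0.2, -0.2, -1.5, 0, 0.9],
  ],
)

```text
time: 10.58
tool_pos: [0.4016, 0.2252, 0.2363]
orientation: [3.139, -0.001, 1.73]
force: [0.2, -0.0, -0.6]
width: 0.0252
gripper_force: 59.1
```

```bash
python3 -c "
from h import *
to([.455,.178,.14],91.5)
c=cam('wrist');np.savez('C.npz',im=c['color'],K=c['K'],R=c['R'],t=c['t'])
im=c['color'];hsv=cv2.cvtColor(im,cv2.COLOR_BGR2HSV)
p=proj(c,[.561,.205,.136]);print(p)
x0=int(p[0])-75;roi=im[200:400,x0:640]
m=cv2.inRange(hsv,(10,80,60),(30,255,255))
red=((hsv[...,0]<8)|(hsv[...,0]>172))&(hsv[...,1]>110)&(hsv[...,2]>60)
for n,k in(('brass',m),('red',red.astype(np.uint8)),('grn',cv2.inRange(hsv,(40,90,50),(130,255,255)))):
  k=k.copy();k[:200]=0;k[:,:x0]=0
  for q in cv2.findContours(k,0,1)[0]:
    if cv2.contourArea(q)>3: print(n,cv2.contourArea(q),cv2.minAreaRect(q),im[tuple(np.int32(cv2.minAreaRect(q)[0])[::-1])])
g=im.max(2).copy();k=(g<50).astype(np.uint8)
k[:200]=0;k[:,:x0]=0
for q in cv2.findContours(k,0,1)[0]:
    if cv2.contourArea(q)>2: print('dark',cv2.contourArea(q),[np.round(v,1) for v in cv2.minAreaRect(q)])
"
```

```text
rows [-1.84  1.5   3.21] twist 7.6 | at [0.4016 0.2252 0.2363] yaw 99.1 rp [ 1.7986e+02 -4.0000e-02] t 10.58
[525.27891626 305.60407215]
brass 75.5 ((533.0, 291.0), (10.0, 10.0), 90.0) [50 73 86]
dark 11.5 [array([541.5, 355. ]), array([12.2,  2. ]), np.float64(85.2)]
dark 8.0 [array([509.1, 341.6]), array([ 1.5, 10.8]), np.float64(29.7)]
dark 19026.0 [array([544.5, 407. ]), array([144., 189.]), np.float64(90.0)]
dark 17.0 [array([578. , 326.4]), array([9.1, 2.8]), np.float64(38.7)]
dark 4.0 [array([498., 306.]), array([1.3, 6.3]), np.float64(71.6)]
dark 118.5 [array([556. , 306.5]), array([45.5,  3.6]), np.float64(33.7)]
dark 78.0 [array([523.7, 284.7]), array([12.5,  7.5]), np.float64(33.7)]
dark 24.0 [array([590.5, 272. ]), array([9., 8.]), np.float64(0.0)]
dark 6.0 [array([507., 267.]), array([5.7, 1.4]), np.float64(45.0)]
dark 5.5 [array([588.2, 253.1]), array([1.6, 5.8]), np.float64(53.1)]
dark 4.5 [array([583.8, 244.8]), array([0.7, 7.1]), np.float64(45.0)]
dark 3.0 [array([577.5, 238.5]), array([1., 7.]), np.float64(36.9)]
dark 7.5 [array([533.5, 238.5]), array([9., 1.]), np.float64(90.0)]
dark 14.0 [array([568.9, 237. ]), array([ 1.9, 13.4]), np.float64(29.7)]
dark 2.5 [array([563.3, 231.4]), array([0.9, 5.8]), np.float64(26.6)]
dark 1106.5 [array([620.5, 223. ]), array([46., 37.]), np.float64(90.0)]
```

```bash
cat >> h.py <<'E'
def dial(c,ctr,pts,yaw=-5.2):
    C=onz(c,*ctr,.136); w=np.radians(yaw); n=np.array([np.cos(w),np.sin(w),0]); right=np.array([np.sin(w),-np.cos(w),0])
    print('centre',C.round(4))
    for p in pts:
        o,d=ray(c,*p); q=o+d*((C-o)@n)/(d@n)-C
        print(np.round(p,1),'r %.1f mm, clockwise %.3f rad'%(1e3*np.hypot(q@right,q[2]),np.arctan2(q@right,q[2])))
def blobs(c,x0,y0,x1,y1,thr=50):
    k=(c['color'].max(2)<thr).astype(np.uint8);n,l,st,ce=cv2.connectedComponentsWithStats(k[y0:y1,x0:x1])
    return [ce[i]+[x0,y0] for i in range(1,n) if 4<st[i][4]<400]
E
python3 -c "
from h import *
z=np.load('C.npz');c={k:z[k] for k in('K','R','t')};c['color']=z['im']
dial(c,(533,291),blobs(c,480,215,600,365,60))
im=z['im'];
k=im[262:282,578:604].max(2)
for row in k: print(' '.join('%3d'%v for v in row))
"
```

```text
centre [0.5628 0.2169 0.136 ]
[548.2 231. ] r 44.3 mm, clockwise -1.828 rad
[555.8 230.2] r 45.3 mm, clockwise -1.673 rad
[540.5 233.2] r 43.2 mm, clockwise -1.994 rad
[563.3 231.3] r 46.2 mm, clockwise -1.520 rad
[569.1 236.8] r 45.0 mm, clockwise -1.365 rad
[533.6 238.7] r 40.4 mm, clockwise -2.156 rad
[577.5 238.5] r 47.8 mm, clockwise -1.223 rad
[526.6 240.2] r 42.1 mm, clockwise -2.331 rad
[583.7 244.7] r 48.5 mm, clockwise -1.077 rad
[520.5 245.5] r 41.5 mm, clockwise -2.501 rad
[514.8 251.7] r 41.1 mm, clockwise -2.677 rad
[588.4 252.9] r 48.7 mm, clockwise -0.935 rad
[510.  258.5] r 40.7 mm, clockwise -2.851 rad
[591.  262.9] r 48.3 mm, clockwise -0.793 rad
[506.7 266.7] r 39.0 mm, clockwise -3.027 rad
[592.  273.1] r 47.7 mm, clockwise -0.658 rad
[523.9 284.8] r 11.2 mm, clockwise -3.139 rad
[499.4 281.6] r 40.9 mm, clockwise 2.906 rad
[593.5 284.5] r 48.4 mm, clockwise -0.510 rad
[556.8 307. ] r 25.4 mm, clockwise -0.003 rad
[496.2 298.2] r 41.7 mm, clockwise 2.565 rad
[481. 308.] r 62.7 mm, clockwise 2.466 rad
[497.5 306.2] r 40.1 mm, clockwise 2.391 rad
[590.2 307.4] r 48
[... 2127 characters left out ...]
  87  18  22  23  26  21  28  24  26  27  47  72  71  76  85  91 111 153 174
 98  98  97  99  97  97 101  89  14  21  24  40  69  85  96  37  21  46  72  70  78  85  91 110 152 173
 97  98  97  99  97  98 100  92  62  64  83 107 104 105 105 100  78  57  68  73  81  86  90 108 151 173
 98  98  97  98  97  99  97  99 103 104 103  99  96  98  99 101 100  88  68  74  81  86  90 109 150 172
 98  99  98  98  96  98  98  96  98 100  97  99  95  97  97  99  98  84  67  74  77  79  89 106 151 171
 95  95  97  97  96  99  97  97  97  98  98  97  97  97  98  99  96  85  68  73  78  85  86 109 150 171
 96  97  97  96  96  99  98  98  95  99  98  97  98  97  98  98  96  84  69  77  82  86  88 106 150 170
```

```bash
cat >> h.py <<'E'
from scipy.optimize import least_squares
def zero(c,ctr,box,wedge,yaw=-5.2,thr=60,n_t=40):
    w=np.radians(yaw); n=np.array([np.cos(w),np.sin(w),0]); right=np.array([np.sin(w),-np.cos(w),0]); C=onz(c,*ctr,.136)
    def pl(p):
        o,d=ray(c,*p); q=o+d*((C-o)@n)/(d@n)-C; return np.array([q@right,q[2]])*1e3
    P=np.array([pl(p) for p in blobs(c,*box,thr)]); W=[pl(p) for p in wedge]
    rr=np.hypot(*P.T); P=P[(rr>36)&(rr<51)]
    s=least_squares(lambda x:np.hypot(P[:,0]-x[0],(P[:,1]-x[1]))-x[2],[0,0,45],loss='soft_l1',f_scale=.5)
    a=np.arctan2(P[:,0]-s.x[0],P[:,1]-s.x[1]); ph=np.angle(np.exp(1j*a*n_t).mean())/n_t
    print('circle',s.x.round(2),'rms',np.sqrt((s.fun**2).mean()).round(2),'tick phase',round(ph,3),'mod',round(2*np.pi/n_t,4),'coh',abs(np.exp(1j*a*n_t).mean()).round(2))
    for q in W: print('wedge r %.1f ang %.3f'%(np.hypot(*(q-s.x[:2])),np.arctan2(*(q-s.x[:2]))))
    return np.sort(a)
E
python3 -c "
from h import *
z=np.load('C.npz');c={k:z[k] for k in('K','R','t')};c['color']=z['im']
for y in(-4,-5.2,-6.5): a=zero(c,(533,291),(480,215,600,362),[(586.3,275.5),(592,273.1)],y)
print(a.round(2),np.diff(a).round(2))
"
```

```text
circle [-0.31  4.06 44.81] rms 1.29 tick phase -0.044 mod 0.1571 coh 0.64
wedge r 41.0 ang -0.695
wedge r 45.0 ang -0.701
circle [-0.4   3.91 44.79] rms 1.02 tick phase -0.059 mod 0.1571 coh 0.81
wedge r 40.5 ang -0.699
wedge r 44.4 ang -0.705
circle [-0.8   3.84 44.7 ] rms 0.93 tick phase -0.075 mod 0.1571 coh 0.93
wedge r 39.7 ang -0.699
wedge r 43.6 ang -0.705
[-3.06 -2.9  -2.74 -2.58 -2.42 -2.26 -2.11 -1.94 -1.79 -1.63 -1.48 -1.32
 -1.16 -1.01 -0.85 -0.71 -0.54 -0.23  0.08  0.23  0.39  0.55  0.7   0.86
  1.01  1.17  1.33  1.48  1.64  1.8   1.96  2.12  2.28  2.43  2.59  2.91] [0.16 0.16 0.16 0.16 0.16 0.16 0.16 0.15 0.16 0.16 0.15 0.16 0.15 0.16
 0.15 0.16 0.31 0.31 0.16 0.15 0.16 0.15 0.16 0.16 0.15 0.16 0.16 0.16
 0.16 0.16 0.16 0.16 0.15 0.16 0.32]
```

```bash
python3 -c "
from h import *
z=np.load('C.npz');c={k:z[k] for k in('K','R','t')}
s=r.get_state();T=s['tool_pos'];R=Ro.from_euler('xyz',s['orientation']).as_matrix()
for d in(.064,.0675): 
  b=T+R@[0,0,d];print(proj(c,b)); q=onz(c,313.8,258.5,b[2]);print('blade edge in tool mm',(R.T@(q-T)*1e3).round(1))
to([.4557,.1792,.155],92)
"
```

```text
[311.44633215 262.97440071]
blade edge in tool mm [ 2.8  1.4 64. ]
[311.46553052 261.03033238]
blade edge in tool mm [ 1.6  1.4 67.5]
rows [-1.8   1.56  2.68] twist 7.1 | at [0.4008 0.2252 0.2355] yaw 99.12 rp [179.98   0.  ] t 10.63
```

play_rows(
  plan=[
    [-1.8, 1.52, 1, 7, 0.9],
    [-1.8, 1.52, 2.6, 7, 0.9],
    [-1.8, 1.52, 2.6, 7, 0.9],
    [-1.8, 1.52, 2.6, 7, 0.9],
    [-1.8, 1.52, 2.6, 7, 0.9],
  ],
)

```text
time: 11.05
tool_pos: [0.4528, 0.1788, 0.1557]
orientation: [-3.137, 0.002, 1.608]
force: [0.2, -0.2, -0.2]
width: 0.0253
gripper_force: 59.2
```

```bash
python3 -c "
from h import *
to([.4545,.1797,.1225],92);print(r.get_state()['force'],r.get_state()['joints'])
"
```

```text
rows [0.03 0.06 1.11] twist 0.1 | at [0.4528 0.1788 0.1557] yaw 92.11 rp [-1.7973e+02  1.4000e-01] t 11.05
[ 0.19723667 -0.19435664 -0.21329387] [-0.65555346  0.55469349  0.32276474  2.0522924  -0.3059615   0.58513645
 -0.08336835]
```

play_rows(
  plan=[
    [0.02, 0.03, 0.3, 0, 0.9],
    [0.02, 0.03, 0.6, 0, 0.9],
    [0.02, 0.03, 0.85, 0, 0.9],
    [0.02, 0.03, 1.0, 0, 0.9],
    [0.02, 0.03, 1.1, 0, 0.9],
    [0.02, 0.03, 1.1, 0, 0.9],
    [0.02, 0.03, 1.1, 0, 0.9],
  ],
)

```text
time: 11.63
tool_pos: [0.455, 0.1814, 0.1246]
orientation: [3.141, 0.0, 1.611]
force: [1.3, -0.6, -1.7]
width: 0.0255
gripper_force: 59.1
```

```bash
python3 -c "
from h import *
to([.4545,.1797,.1185],92);s=r.get_state();print(s['force'].round(2),s['ft_torque'].round(3))
"
```

```text
rows [-0.06 -0.02  0.2 ] twist 0.3 | at [0.455  0.1814 0.1246] yaw 92.31 rp [1.7997e+02 1.0000e-02] t 11.63
[ 1.34 -0.65 -1.71] [-0.231 -0.285 -0.031]
```

play_rows(
  plan=[
    [-0.03, 0, 0.04, 0, 0.9],
    [-0.03, 0, 0.08, 0, 0.9],
    [-0.03, 0, 0.12, 0, 0.9],
    [-0.03, 0, 0.16, 0, 0.9],
    [-0.03, 0, 0.16, 0, 0.9],
  ],
)

```text
time: 12.05
tool_pos: [0.455, 0.1806, 0.1196]
orientation: [3.141, -0.0, 1.611]
force: [1.3, -0.7, -1.3]
width: 0.0255
gripper_force: 59.1
```

```bash
python3 -c "
from h import *
to([.4545,.1797,.1185],92);s=r.get_state();print(s['force'].round(2),s['ft_torque'].round(3))
"
```

```text
rows [-0.03 -0.02  0.04] twist 0.3 | at [0.455  0.1806 0.1196] yaw 92.31 rp [179.98  -0.  ] t 12.05
[ 1.34 -0.65 -1.31] [-0.14  -0.375 -0.024]
```

play_rows(
  plan=[
    [0, 0, 0.04, 0, 0.9],
    [0, 0, 0.07, 0, 0.9],
    [0, 0, 0.1, 0, 0.9],
    [0, 0, 0.12, 0, 0.9],
    [0, 0, 0.12, 0, 0.9],
  ],
)

```text
time: 12.47
tool_pos: [0.455, 0.1799, 0.1162]
orientation: [3.141, 0.001, 1.611]
force: [1.6, -2.8, 0.2]
width: 0.0252
gripper_force: 59.4
```

play_rows(
  plan=[
    [-0.03, 0, 0.03, 0, 0.9],
    [-0.03, 0, 0.06, 0, 0.9],
    [-0.03, 0, 0.09, 0, 0.9],
    [-0.03, 0, 0.09, 0, 0.9],
  ],
)

```text
time: 12.8
tool_pos: [0.455, 0.1796, 0.1139]
orientation: [3.141, -0.0, 1.611]
force: [0.3, -3.0, 9.9]
width: 0.0256
gripper_force: 60.7
```

play_rows(
  plan=[
    [-0.02, 0, -0.01, 3, 0.9],
    [-0.02, 0, -0.01, 6, 0.9],
    [-0.02, 0, -0.01, 9, 0.9],
    [-0.02, 0, -0.01, 12, 0.9],
    [-0.02, 0, -0.01, 15, 0.9],
    [-0.02, 0, -0.01, 15, 0.9],
  ],
)

```text
time: 13.3
tool_pos: [0.4546, 0.1792, 0.114]
orientation: [-3.141, -0.0, 1.347]
force: [-0.6, -2.1, 7.8]
width: 0.0251
gripper_force: 60.5
```

```bash
python3 -c "
from h import *
s=r.get_state();print(s['force'].round(2),s['ft_torque'].round(3));to([.455,.179,.113])
"
```

```text
[-0.64 -2.09  7.8 ] [-0.477  0.177  0.006]
rows [-0.    0.01  0.03] twist 0 | at [0.4546 0.1792 0.114 ] yaw 77.2 rp [-1.7997e+02 -1.0000e-02] t 13.3
```

play_rows(
  plan=[
    [0, 0, 0, 3, 0.9],
    [0, 0, 0, 6, 0.9],
    [0, 0, 0, 9, 0.9],
    [0, 0, 0, 12, 0.9],
    [0, 0, 0, 15, 0.9],
    [0, 0, 0, 15, 0.9],
  ],
)

```text
time: 13.8
tool_pos: [0.4542, 0.1793, 0.114]
orientation: [-3.14, 0.0, 1.086]
force: [-1.3, -1.8, 8.3]
width: 0.0253
gripper_force: 60.6
```

```bash
python3 -c "
from h import *
s=r.get_state();print(s['force'].round(2),s['ft_torque'].round(3));to([.455,.179,.113])
c=cam('wrist');np.savez('D.npz',im=c['color'],K=c['K'],R=c['R'],t=c['t'])
print(proj(c,[.5628,.2169,.136]),proj(c,[.5628,.19,.166]))
"
```

```text
[-1.31 -1.84  8.26] [-0.492  0.262  0.028]
rows [0.   0.03 0.03] twist 0 | at [0.4542 0.1793 0.114 ] yaw 62.21 rp [-1.7993e+02  1.0000e-02] t 13.8
[585.66059258  89.55710406] [718.23632205 185.19927404]
```

```bash
python3 -c "
from h import *
for f in 'BD':
  z=np.load(f+'.npz');c={k:z[k] for k in('K','R','t')};c['color']=z['im'];im=z['im']
  ctr=proj(c,[.5628,.2169,.136]);x,y=ctr.astype(int)
  m=cv2.inRange(cv2.cvtColor(im,cv2.COLOR_BGR2HSV),(10,80,60),(30,255,255));m[:,:x-30]=0;m[:max(y-30,0)]=0;m[y+30:]=0
  k=max(cv2.findContours(m,0,1)[0],key=cv2.contourArea);ctr=cv2.minAreaRect(k)[0];print(f,ctr,cv2.contourArea(k))
  a=zero(c,ctr,(x-75,max(y-90,0),639,y+90),[],-6.5);print(a.round(3))
"
```

```text
B (574.5, 315.5) 134.0
circle [-1.08  3.35 44.82] rms 1.28 tick phase -0.076 mod 0.1571 coh 0.99
[-3.061 -2.903 -2.744 -2.587 -2.43  -2.271 -2.116 -1.958 -1.799 -1.641
 -1.485 -1.33   0.082  0.238  0.393  0.55   0.706  0.864  1.022  1.177
  1.332  1.491  1.649  1.807  1.965  2.122  2.278  2.436  2.595  2.75
  2.908  3.068]
D (585.8108520507812, 89.8648681640625) 555.5
circle [-0.09  0.58 39.39] rms 0.92 tick phase -0.062 mod 0.1571 coh 0.2
[-3.129 -2.78  -2.605 -2.44  -2.277  2.294  2.462  2.636  2.808  2.98 ]
```

```bash
python3 -c "
from h import *
w=np.radians(-6.5);n=np.array([np.cos(w),np.sin(w),0]);right=np.array([np.sin(w),-np.cos(w),0])
L=lambda f:(lambda z:{**{k:z[k] for k in('K','R','t')},'color':z['im']})(np.load(f+'.npz'))
Cs=[]
for f,ctr,off in(('B',(574.5,315.5),(-1.08,3.35)),('C',(533,291),(-.8,3.84))):
  c=L(f);P=onz(c,*ctr,.136)+right*off[0]/1e3+np.array([0,0,off[1]/1e3]);u=proj(c,P);Cs.append(onz(c,*u,.136));print(f,u,Cs[-1])
C=np.mean(Cs,0)
for f,box in(('B',(480,220,639,420)),('D',(500,0,639,200))):
  c=L(f)
  for p in blobs(c,*box,60):
    o,d=ray(c,*p);q=(o+d*((C-o)@n)/(d@n)-C)*1e3;x,y=q@right,q[2]
    if 33<np.hypot(x,y)<52: a=np.arctan2(x,y);print(f,np.round(p),'%.1f %.3f phase %.3f'%(np.hypot(x,y),a,(a+.0785)%.15708-.0785))
" | awk '/^[BC] \[5[0-9][0-9]\.[0-9]/||/^D/||/^C/||NR<6'
```

```text
B [579.54314818 316.66330954] [0.56604038 0.21639126 0.136     ]
C [536.78172031 292.22973316] [0.56576892 0.21642014 0.136     ]
B [603. 241.] 45.9 -1.796 phase -0.068
B [592. 242.] 45.7 -1.955 phase -0.070
B [614. 243.] 45.9 -1.638 phase -0.067
D [512.   6.] 45.5 -2.348 phase 0.008
D [509.  27.] 45.1 -2.505 phase 0.008
D [507.  47.] 45.2 -2.663 phase 0.007
D [507.  66.] 45.3 -2.823 phase 0.004
D [512.  85.] 43.0 -2.984 phase 0.001
D [512. 102.] 45.3 -3.141 phase 0.001
D [516. 119.] 45.3 2.983 phase -0.001
D [522. 135.] 45.3 2.825 phase -0.002
D [529. 151.] 45.3 2.667 phase -0.004
D [539. 163.] 43.2 2.508 phase -0.005
D [548. 180.] 45.3 2.349 phase -0.007
D [559. 193.] 45.5 2.192 phase -0.007
```

The disc has turned by 0.07 rad, so the blade is in the slot. About 72° of screw remains.

play_rows(
  plan=[
    [0, 0, -0.02, 7, 0.9],
    [0, 0, -0.02, 14, 0.9],
    [0, 0, -0.02, 21, 0.9],
    [0, 0, -0.02, 28, 0.9],
    [0, 0, -0.02, 35, 0.9],
    [0, 0, -0.02, 42, 0.9],
    [0, 0, -0.02, 49, 0.9],
    [0, 0, -0.02, 55, 0.9],
  ],
)

```text
time: 14.52
tool_pos: [0.454, 0.1808, 0.1142]
orientation: [-3.139, 0.002, 0.123]
force: [-0.2, 0.9, 3.5]
width: 0.0255
gripper_force: 59.8
```

```bash
cat > d.py <<'E'
from h import *
s=r.get_state();print(s['force'].round(2),s['ft_torque'].round(3),s['joints'].round(2));to([.455,.179,.113])
w=np.radians(-6.5);n=np.array([np.cos(w),np.sin(w),0]);right=np.array([np.sin(w),-np.cos(w),0]);C=np.array([.5659,.2164,.136])
c=cam('wrist');u=proj(c,C);print(u)
x,y=u.astype(int);A=[]
for p in blobs(c,max(x-110,0),max(y-110,0),min(x+110,640),min(max(y+110,1),480),60):
    o,d=ray(c,*p);q=(o+d*((C-o)@n)/(d@n)-C)*1e3;rr=np.hypot(q@right,q[2])
    if 40<rr<49: A.append((np.arctan2(q@right,q[2]),rr))
for a,rr in sorted(A): print('%.3f r%.1f zero(mod .785) %.3f ph %.3f'%(a,rr,(a+.393)%.7854-.393,(a+.0785)%.15708-.0785))
E
python3 d.py
```

```text
[-0.17  0.86  3.51] [0.467 0.169 0.029] [-0.88  0.72  0.68  2.09 -0.8   0.62 -1.07]
rows [0.03 0.06 0.04] twist 0 | at [0.454  0.1808 0.1142] yaw 7.06 rp [-1.7985e+02  9.0000e-02] t 14.52
[232.9090934  -40.55140684]
-3.005 r44.4 zero(mod .785) 0.136 ph -0.021
-2.843 r43.9 zero(mod .785) 0.299 ph -0.016
2.327 r43.4 zero(mod .785) -0.029 ph -0.029
2.480 r45.1 zero(mod .785) 0.124 ph -0.033
2.640 r45.0 zero(mod .785) 0.284 ph -0.030
2.799 r44.7 zero(mod .785) -0.343 ph -0.029
2.957 r42.4 zero(mod .785) -0.184 ph -0.027
3.119 r44.4 zero(mod .785) -0.022 ph -0.022
```

play_rows(
  plan=[
    [0, -0.02, 0, 6, 0.9],
    [0, -0.02, 0, 12, 0.9],
    [0, -0.02, 0, 18, 0.9],
    [0, -0.02, 0, 20, 0.9],
    [0, -0.02, 0, 20, 0.9],
    [0, -0.02, 0, 20, 0.9],
  ],
)

```text
time: 15.07
tool_pos: [0.4543, 0.1814, 0.1142]
orientation: [-3.14, 0.002, -0.219]
force: [-0.1, 2.7, 3.3]
width: 0.0256
gripper_force: 59.9
```

```bash
python3 d.py
```

```text
[-0.14  2.66  3.34] [0.885 0.058 0.103] [-0.93  0.75  0.78  2.09 -0.88  0.67 -1.33]
rows [0.04 0.07 0.04] twist 0 | at [0.4543 0.1814 0.1142] yaw -12.56 rp [-1.7989e+02  9.0000e-02] t 15.07
[102.23207441  19.57966671]
-2.988 r44.2 zero(mod .785) 0.154 ph -0.004
-2.826 r44.1 zero(mod .785) 0.315 ph 0.001
-2.665 r44.2 zero(mod .785) -0.309 ph 0.005
-2.504 r44.0 zero(mod .785) -0.147 ph 0.010
-2.341 r41.9 zero(mod .785) 0.016 ph 0.016
-2.179 r44.1 zero(mod .785) 0.177 ph 0.020
-2.017 r44.3 zero(mod .785) 0.339 ph 0.025
2.812 r44.6 zero(mod .785) -0.329 ph -0.015
2.974 r44.7 zero(mod .785) -0.168 ph -0.011
3.134 r42.3 zero(mod .785) -0.007 ph -0.007
```

The zero mark reads 0.00 ± 0.02 rad. I'll ease the twist and withdraw straight up.

play_rows(
  plan=[
    [0, 0, 0, -4, 0.9],
    [0, 0, 0, -6, 0.9],
    [0, 0, -0.2, -6, 0.9],
    [0, 0, -0.5, -6, 0.9],
    [0, 0, -1, -6, 0.9],
    [0, 0, -1.6, -6, 0.9],
    [0, 0, -2.2, -6, 0.9],
    [0, 0, -2.6, -6, 0.9],
  ],
)

```text
time: 15.78
tool_pos: [0.4549, 0.179, 0.194]
orientation: [3.141, -0.001, -0.119]
force: [0.1, 0.1, -0.9]
width: 0.0253
gripper_force: 59.4
```

```bash
python3 -c "
from h import *
to([.405,.225,.235],85)"
```

```text
rows [-1.83 -1.33 -1.37] twist -91.8 | at [0.4549 0.179  0.194 ] yaw -6.79 rp [ 1.7998e+02 -4.0000e-02] t 15.78
```

Now the dial view pose for an accurate check (13 rows of turn).

play_rows(
  plan=[
    [-1.8, -1.3, -1.3, -7, 0.9],
    [-1.8, -1.3, -1.3, -14, 0.9],
    [-1.8, -1.3, -1.3, -21, 0.9],
    [-1.8, -1.3, -1.3, -28, 0.9],
    [-1.8, -1.3, -1.3, -35, 0.9],
    [-1.8, -1.3, -1.3, -42, 0.9],
    [-1.8, -1.3, -1.3, -49, 0.9],
    [-1.8, -1.3, -1.3, -56, 0.9],
  ],
)

```text
time: 16.45
tool_pos: [0.4054, 0.2239, 0.2317]
orientation: [3.141, 0.001, 0.865]
force: [-0.4, -0.3, -1.5]
width: 0.0254
gripper_force: 59.5
```

play_rows(
  plan=[
    [0, 0, 0, -7, 0.9],
    [0, 0, 0, -14, 0.9],
    [0, 0, 0, -21, 0.9],
    [0, 0, 0, -28, 0.9],
    [0, 0, 0, -35, 0.9],
    [0, 0, 0, -42, 0.9],
    [0, 0, 0, -49, 0.9],
    [0, 0, 0, -49, 0.9],
  ],
)

```text
time: 17.12
tool_pos: [0.4055, 0.2237, 0.2316]
orientation: [-3.141, 0.001, 1.717]
force: [-0.8, 0.4, -1.6]
width: 0.025
gripper_force: 59.5
```

```bash
python3 d.py; python3 -c "
from h import *
c=cam('wrist');np.savez('E.npz',im=c['color'],K=c['K'],R=c['R'],t=c['t'])
im=c['color'];u=proj(c,[.5628,.2169,.136]);x,y=u.astype(int)
m=cv2.inRange(cv2.cvtColor(im,cv2.COLOR_BGR2HSV),(10,80,60),(30,255,255));m[:,:x-30]=0;m[:max(y-30,0)]=0;m[y+30:]=0
k=max(cv2.findContours(m,0,1)[0],key=cv2.contourArea);ctr=cv2.minAreaRect(k)[0];print(ctr,u)
zero(c,ctr,(x-60,y-80,min(x+70,640),y+80),[],-6.5)
dial(c,ctr,blobs(c,x-10,y-10,min(x+70,640),y+60),-6.5)
"
```

```text
[-0.76  0.36 -1.56] [-0.036  0.013  0.011] [-0.89  0.41  0.45  2.04 -0.26  0.75 -0.13]
rows [-1.71  1.41  3.95] twist 0 | at [0.4055 0.2237 0.2316] yaw 98.39 rp [-1.7998e+02  4.0000e-02] t 17.12
[538.21855801 289.73346128]
-3.131 r43.2 zero(mod .785) 0.011 ph 0.011
-2.973 r45.4 zero(mod .785) 0.169 ph 0.012
-2.814 r45.8 zero(mod .785) 0.328 ph 0.014
-2.657 r45.5 zero(mod .785) -0.300 ph 0.014
-2.499 r45.7 zero(mod .785) -0.143 ph 0.014
-2.342 r43.8 zero(mod .785) 0.014 ph 0.014
-2.183 r45.6 zero(mod .785) 0.174 ph 0.016
-2.023 r45.5 zero(mod .785) 0.333 ph 0.019
-1.866 r45.9 zero(mod .785) -0.296 ph 0.019
-1.709 r45.7 zero(mod .785) -0.138 ph 0.019
-1.550 r44.2 zero(mod .785) 0.021 ph 0.021
-1.395 r46.1 zero(mod .785) 0.176 ph 0.019
-1.238 r46.3 zero(mod .785) 0.332 ph 0.018
-1.085 r46.0 zero(mod .785) -0.299 ph 0.015
-0.926 r45.3 zero(mod .785) -0.140 ph 0.017
-0.771 r43.1 zero(mod .785) 0.014 ph 0.014
-0.617 r45.1 zero(mod .785) 0.168 ph 0.011
-0.459 r44.8 zero(mod .785) 0.326 ph 0.012
-0.302 r44.7 zero(mod .785) -0.302 ph 0.012
0.012 r43.6 zero(mod .785) 0.012 ph 0.012
0.163 r44.9
[... 428 characters left out ...]
ro(mod .785) 0.160 ph 0.003
1.887 r45.6 zero(mod .785) 0.316 ph 0.002
2.050 r45.4 zero(mod .785) -0.306 ph 0.008
2.203 r45.5 zero(mod .785) -0.153 ph 0.004
2.362 r43.6 zero(mod .785) 0.006 ph 0.006
2.678 r45.3 zero(mod .785) 0.321 ph 0.007
2.997 r45.5 zero(mod .785) -0.145 ph 0.012
(534.5, 287.5) [534.50624793 287.59021373]
circle [-0.78  3.89 44.52] rms 0.89 tick phase 0.01 mod 0.1571 coh 0.94
centre [0.5628 0.217  0.136 ]
[527.2 282.2] r 8.9 mm, clockwise -3.109 rad
[596.  286.5] r 47.8 mm, clockwise -0.435 rad
[558.9 303.6] r 25.3 mm, clockwise -0.002 rad
[584.2 319.8] r 46.6 mm, clockwise -0.008 rad
[580.2 330.8] r 48.0 mm, clockwise 0.132 rad
[573.4 339.6] r 48.1 mm, clockwise 0.273 rad
```

Zero stands at +0.01 rad, which is done. Now the driver goes back to its block.

```bash
python3 -c "
from h import *
to([.4517,.0283,.16],99.3)"
```

```text
rows [-6.67  0.61  2.39] twist -1.3 | at [0.4057 0.224  0.2315] yaw 98.03 rp [-1.7999e+02  3.0000e-02] t 17.22
```

play_rows(
  plan=[
    [-1.3, 0.1, 0.4, -1, 0.9],
    [-2.7, 0.2, 0.8, -1, 0.9],
    [-4, 0.4, 1.2, -1, 0.9],
    [-5.3, 0.5, 1.6, -1, 0.9],
    [-6.3, 0.6, 2.0, -1, 0.9],
    [-6.67, 0.6, 2.2, -1, 0.9],
    [-6.67, 0.6, 2.3, -1, 0.9],
    [-6.67, 0.6, 2.3, -1, 0.9],
  ],
)

```text
time: 17.88
tool_pos: [0.4519, 0.0287, 0.1617]
orientation: [-3.14, 0.0, 1.729]
force: [-0.3, 0.1, -1.1]
width: 0.0256
gripper_force: 59.5
```

```bash
python3 -c "
from h import *
to([.4517,.0283,.073],99.3)"
```

```text
rows [-0.01 -0.    2.96] twist -0.2 | at [0.4519 0.0287 0.1617] yaw 99.06 rp [-1.7989e+02  2.0000e-02] t 17.88
```

play_rows(
  plan=[
    [0, 0, 0.5, 0, 0.9],
    [0, 0, 1.0, 0, 0.9],
    [0, 0, 1.4, 0, 0.9],
    [0, 0, 1.8, 0, 0.9],
    [0, 0, 2.2, 0, 0.9],
    [0, 0, 2.6, 0, 0.9],
    [0, 0, 2.85, 0, 0.9],
    [0, 0, 2.93, 0, 0.9],
  ],
)

```text
time: 18.55
tool_pos: [0.452, 0.0308, 0.0737]
orientation: [-3.14, -0.001, 1.735]
force: [-0.1, 0.3, -0.6]
width: 0.0255
gripper_force: 59.6
```

play_rows(
  plan=[
    [0, 0, 0.01, 0, 0.9],
    [0, 0, 0.03, 0, 0.9],
    [0, 0, 0.03, 0, 0.9],
  ],
)

```text
time: 18.8
tool_pos: [0.4529, 0.0297, 0.074]
orientation: [3.141, -0.0, 1.734]
force: [0.2, -1.1, -1.3]
width: 0.025
gripper_force: 59.6
```

play_rows(
  plan=[
    [-0.03, 0, 0.05, 0, 0.9],
    [-0.03, 0, 0.08, 0, 0.9],
    [-0.03, 0, 0.08, 0, 0.7],
    [-0.03, 0, 0.08, 0, 0.5],
    [-0.03, 0, 0.08, 0, 0.3],
    [-0.03, 0, 0.08, 0, 0.2],
    [-0.03, 0, 0.08, 0, 0.2],
    [-0.03, 0, 0.08, 0, 0.2],
  ],
)

```text
time: 19.47
tool_pos: [0.4526, 0.0285, 0.0711]
orientation: [-3.142, -0.0, 1.733]
force: [0.1, 0.8, -0.5]
width: 0.0684
gripper_force: 0.0
```

play_rows(
  plan=[
    [0, 0, -0.5, 0, 0.2],
    [0, 0, -1.3, 0, 0.2],
    [0, 0, -2.5, 0, 0.2],
    [0, 0, -3.8, 0, 0.2],
    [0, 0, -5, 0, 0.2],
    [-0.5, 0, -5, 0, 0.2],
    [-0.5, 0, -5, 0, 0.2],
  ],
)

```text
time: 20.05
tool_pos: [0.4567, 0.012, 0.2232]
orientation: [3.136, 0.001, 1.732]
force: [0.6, 0.2, -0.7]
width: 0.0687
gripper_force: 0.0
```

```bash
python3 -c "
from h import *
s=r.get_state();print(s['tool_pos'],s['width'])
c=cam('wrist');im=c['color']
pr=[proj(c,[.4505,.0285,z]).round(1) for z in(.103,.048)];print(pr)
x,y=pr[0].astype(int);k=np.zeros(im.shape[:2],np.uint8);k[y-30:y+30,x-30:x+30]=(im.max(2)<45)[y-30:y+30,x-30:x+30]
for q in cv2.findContours(k,0,1)[0]:
  if cv2.contourArea(q)>100: e=cv2.minEnclosingCircle(q);print(e,cv2.contourArea(q),onz(c,*e[0],.103))
t=cam('top');g=t['color'];print('scale chocolate left?')
for n,p,z in(('choc board',(.489,-.287),.035),('pan',(.469,.237),.06)):
  u=proj(t,[*p,z]).astype(int);print(n,u,g[u[1]-4:u[1]+5,u[0]-4:u[0]+5].reshape(-1,3).mean(0))
"
```

```text
[0.45666338 0.01199983 0.2232053 ] 0.06865872769196936
[array([307.5, 215. ]), array([308.2, 202.2])]
((310.6549377441406, 212.3638458251953), 16.531124114990234) 789.0 [0.45243137 0.03081086 0.103     ]
scale chocolate left?
choc board [422 293] [24.91358025 34.95061728 62.04938272]
pan [206 305] [227.32098765 234.54320988 243.56790123]
```

```bash
python3 -c "
from workcell import r
print(r.close_job())"
```

```text
the job is handed in; nothing more can be done
None
```

The job is handed in: the chocolate is back on the free half of the marble board, the dial's zero mark stands within about 0.01 rad of the empty scale's pointer, and the driver is back upright in its block; it took about 20 s, with never more than about 10 N on the screw.

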